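# Jack up the culture shaker's edge and hold it

### The job

The free edge of the culture shaker has to be raised so that a colleague can change its rubber feet: first turn the shaker's speed knob until its pointer reads zero, and only then set the blue lever jack on the bench with its saddle centred under the round mark on the orange lift lug. Pump the jack's red handle once fully down and let it come right back up, so that jack and lug settle, then press it fully down again and finish while holding it down, the shaker resting on the jack alone. Leave the loose jar, the petri dish and the red tube rack where they are.

Things in the scene. Friction and masses are not known exactly. Their poses are not given: they have to be found in the camera images.
- speed_knob (a joint): Angle of the shaker's black speed knob, rad: 0 = its white pointer line at the broad red zero mark (on the scale's side nearest the robot); positive = turned clockwise seen from above; travel -1.6 to 1.6, starts between 0.5 and 1.3; light friction, stays where left.
- knob_grip (a point): Centre of the knob's grip bar, on its upright axis, 111 mm above the bench (shaker deck at 81, skirt top 90, bar top 121 mm). Bar 14 mm thick, 46 mm long; x runs along the bar, its -x end is the pointer; z up. Two jars clamped on the shaker (tops 186 mm above the bench) stand with their centres 140 mm off, on the side away from the lug.
- shaker: Culture shaker: white box 220 (x) by 250 mm (y), deck 81 mm above the bench, about 2.4 kg, hinged along its +y edge to a rail on the bench, resting by its weight. Origin: middle of the hinge line, 16 mm above the bench; box reaches to y = -250 mm, knob at y = -200 mm. When down, x points away from the robot, y to the left (yaw within 0.13 rad), z up; the -y edge can swing up.
- lift_pad (a point): Centre of the underside of the round rubber lift pad (28 mm across) beneath the orange lug, at y = -295 mm of the shaker, 58 mm above the bench when down. Lug: 36 mm wide, top 69 mm above the bench, stands 73 mm out from the shaker's -y side, round black and white mark right above the pad. Axes as the shaker's. Lifting here takes 8 to 12 N.
- jack_grip (a point): Centre of the grip zone of the blue jack's tower, 80 mm above the bench. Tower 30 mm thick along y, 36 mm along x, top at 100 mm. x points level to the saddle, z up. The jack (0.85 kg, loose) has a base plate 8 mm thick from x = -155 to +110 mm of the tower's axis, 70 mm wide (50 under the handle), and stands steady when the handle is pressed.
- saddle_top (a point): Centre of the top face of the jack's round saddle (40 mm across, yellow on top), 85 mm ahead of the tower's axis (along x of jack_grip), 50 mm above the bench with the handle up: it passes under the lift pad with 8 mm to spare. It rises 34 mm as the handle goes fully down.
- jack_saddle: The saddle itself, the moving lift piston of the jack: origin and axes at saddle_top.
- jack_handle (a joint): Angle of the jack's handle, rad: 0 = up (a spring returns it), 0.55 = fully down on its stop. The handle turns about a level axle 26 mm behind the tower's axis (-x of jack_grip), 62 mm above the bench; the saddle rises 0.062 m per rad.
- handle_pad (a point): Centre of the top face of the red round press pad (42 mm across) at the handle's end. With the handle up it is 143 mm behind the tower's axis and 107 mm above the bench; fully down it is 149 mm behind and 39 mm above. Its straight line to the axle is 125 mm long, the face 8 mm above that line. Pressing it takes about 3 N at the top and 9 to 13 N at the bottom with the shaker on the saddle.
- jack: The whole jack; origin on the bench under the tower's axis (80 mm below jack_grip), same axes as jack_grip.
- culture_jar: Bystander: loose glass jar with white lid, 70 mm across, 101 mm tall, origin at the centre of its underside.
- petri_dish: Bystander: loose petri dish, 98 mm across, 16 mm tall, origin at the centre of its underside.
- tube_rack: Bystander: red tube rack, 80 by 160 by 45 mm, long along its y, origin at the centre of its underside.

How it is judged (in metres and radians):
On the way, in this order (a step that is already met when the one before it is completed fails the run):
1. the speed knob's pointer reads zero (within 0.12 rad) (value of joint speed_knob between -0.12 and 0.12 rad), for 0.2 s.
2. the jack stands on the bench, handle up, its saddle centred under the lift pad (within 15 mm) (horizontal distance between saddle_top and lift_pad below 0.015 m and height (world z) of jack below 0.004 m and angle between jack's own z axis and vertical below 0.05 rad and value of joint jack_handle below 0.08 rad), for 0.2 s.
3. first stroke: the handle is fully down (0.47 rad or more) and the jack lifts the pad by 15 mm or more (value of joint jack_handle above 0.47 rad and height (world z) of lift_pad above 0.073 m and contact force between jack_saddle and shaker above 2 N), for 0.1 s.
4. the handle has come back up (below 0.08 rad) and the shaker is down again (value of joint jack_handle below 0.08 rad and height (world z) of lift_pad below 0.062 m), for 0.1 s.
At the end, for the whole second after the job is handed in: Arm still presses the handle down (0.47 rad or more, over 2 N); jack on the bench, saddle under the pad (18 mm), carrying it 15 mm or more above rest, still; robot not touching the shaker; knob at zero (0.12 rad) (all of step 1 and all of step 3 and horizontal distance between saddle_top and lift_pad below 0.018 m and contact force between any of the fingers, the arm and jack above 2 N and contact force between each of the arm, the fingers and shaker below 0.5 N and height (world z) of jack below 0.004 m and linear speed of shaker below 0.02 m/s); the arm keeps its last pose, push and grip.
It fails at once if the loose jar is moved more than 20 mm or tipped (distance of culture_jar from where it was at the start of the episode above 0.02 m or angle between culture_jar's own z axis and vertical above 0.3 rad).
It fails at once if the petri dish is moved more than 20 mm (distance of petri_dish from where it was at the start of the episode above 0.02 m).
It fails at once if the tube rack is moved more than 20 mm (distance of tube_rack from where it was at the start of the episode above 0.02 m).
It also fails if it takes over 72 s, if anything falls off the work surface, if the arm or the gripper's body presses on something with over 40 N, if the wrist force passes 120 N, or if a joint passes its speed limit or range.

### The arm

A 7-joint arm with a two-finger parallel gripper is mounted at the origin on the work surface. World frame = base frame: x ahead of the robot, y to its left, z up, the work surface at z = 0. Lengths are in mm, angles in rad, forces in N, time in s.
With the tool pointing down it reaches from about 425 to 875 mm from the base axis. Payload 9.9 kg.
Tool frame: the origin (TCP) lies at the very end of the fingers, on their centre line; the grasp point (between the pads) lies 19 mm behind it; z points along the fingers, x is the direction in which the jaws open and shut, and the axes are right-handed (so a half turn about z gives the same grasp; the last joint's range is limited). The gripper opens to 85 mm and grips with 20 to 120 N. Pads are 22 mm wide; open, the fingers measure 114 mm over their backs; the gripper's body (76 mm by 85 mm) begins 54 mm behind the grasp point. The pads swing forward as they close: fully open they stand 13 mm farther back than shut.
Start: joints at [1.103, 0.576, 0.025, 1.437, -0.015, 1.129, -0.057], TCP at [252.756, -625.894, 231.289] pointing down, gripper open.
Joint ranges: [-2.76, 2.76], [-0.34, 2.15], [-1.52, 1.57], [0.19, 2.46], [-1.09, 4.23], [0.17, 1.99], [-2.82, 2.82]. Speed limits (rad/s): [2.22, 2.22, 3.01, 3.01, 3.14, 3.14, 3.14].

### API

Orientations are given as a unit quaternion [w, x, y, z].
In Python, from cell import env gives the robot as it stands. Calls block until the motion is done:
- env.movep(position, orientation): joint-space move of the TCP to a pose.
- env.move_straight(position, rot=None, velocity=150): straight line of the TCP; rot=None keeps the orientation; velocity is the mean speed in mm/s.
- env.set_joints(angles): joint-space move.
- env.set_gripper(opening, f_grip=None): finger opening in mm; f_grip is the grip in N (None keeps the last); returns when the fingers have stopped.
- env.pause(seconds).
- env.ik(position, orientation): joint angles nearest the present ones, or None.
- env.get_image(name): name is "scene" or "top"; returns a dict with "pixels" (400x640x3 uint8, red, green, blue), "range_z" (400x640 float32, mm along the optical axis (not along the pixel's ray), 0 where there is no reading), "fx", "fy", "cx", "cy" (pixels), "rvec" (rotation vector, rad) and "tvec" (3), from world to camera coordinates, as OpenCV has them. Camera axes: x right, y down, z forward; pixel columns grow to the right and rows downward; lengths in mm; the calibration is good to about 2 mm. A picture is of the moment at which its call begins.
A pose or a line that the arm cannot do raises env.MotionError and nothing moves.
- env.close_job(): hands the job in, once; it reports no verdict.
Readings, each from a call of its own:
- env.get_time(): time.
- env.get_joint_pos(): joint angles.
- env.get_qd(): joint speeds.
- env.get_tau(): joint torques, N m.
- env.get_ee_pos(): TCP position.
- env.get_eef_rot(): TCP orientation.
- env.get_wrist_force(): force on the tool from outside, world axes, zero at the start.
- env.get_wrist_torque(): the same for the moment, N m.
- env.get_gripper_width(): finger opening in mm.
Only numpy, scipy, OpenCV 4.12 (cv2) and the standard library are available. Lean on these libraries where they do the work, as an engineer would, in place of code of your own. Each camera call takes 0.05 s, during which the arm holds its last target.

## Working session

There is one attempt and no reset: what is moved stays moved. The work goes in short steps, each a Python script; the robot and the scene stay as the last script left them, time stands still between calls to the robot, and variables do not carry over. Pictures are saved under pics/ and viewed, and the job is handed in when it is done.

```bash
ls; mkdir -p pics
python3 - <<'E'
from cell import env
import cv2,numpy as np
for n in ("scene","top"):
    d=env.get_image(n)
    cv2.imwrite(f"pics/{n}0.png",d["pixels"][:,:,::-1])
    np.savez(f"{n}0.npz",**d)
    R=cv2.Rodrigues(np.array(d["rvec"],float))[0]
    print(n,d["fx"],d["fy"],d["cx"],d["cy"],"cam at",-R.T@np.array(d["tvec"]).ravel())
print(env.get_time(),env.get_eef_rot())
E
```

```text
pics
scene 435.4347421373315 435.4347421373315 317.2429284113165 201.1976308231509 cam at [1254.36367206  104.45398705  899.99677388]
top 436.8172457812677 436.8172457812677 319.88571778416565 201.71551484437543 cam at [ 413.03472604  -23.8550362  1128.91219287]
0.1 [-3.82484936e-04  8.28992351e-01 -5.59259444e-01 -6.40767544e-04]
```

View pics/scene0.png

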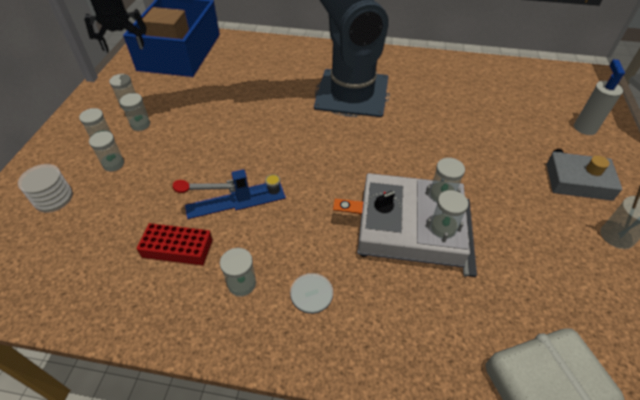

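View pics/top0.png

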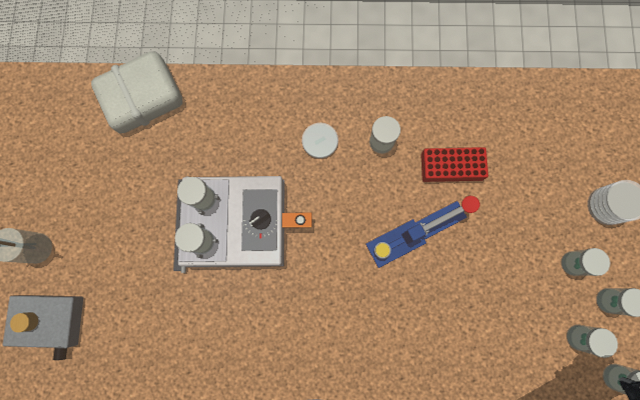

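The top view has up = +x and left = +y. It shows the shaker at (230,222), the knob at (261,219), the lug mark at (300,220), the yellow saddle at (383,250), the tower at (413,232) and the red pad at (471,204). Next I'll zoom in and measure.

```bash
cat > h.py <<'E'
import cv2,numpy as np
def cam(d):
    R=cv2.Rodrigues(np.array(d["rvec"],float))[0]; t=np.array(d["tvec"],float).ravel()
    K=np.array([[d["fx"],0,d["cx"]],[0,d["fy"],d["cy"]],[0,0,1]],float)
    return K,R,t
def ray(d,uv,z):
    K,R,t=cam(d); c=-R.T@t
    v=R.T@np.linalg.solve(K,[uv[0],uv[1],1.]); return c+v*(z-c[2])/v[2]
def tri(d1,uv1,d2,uv2):
    P=[]
    for d in (d1,d2):
        K,R,t=cam(d); P.append(K@np.c_[R,t])
    X=cv2.triangulatePoints(P[0],P[1],np.array(uv1,float).reshape(2,1),np.array(uv2,float).reshape(2,1)).ravel()
    return X[:3]/X[3]
def proj(d,p):
    K,R,t=cam(d); q=K@(R@np.array(p,float)+t); return q[:2]/q[2]
def blob(d,lo,hi,box,nth=0):
    x0,y0,x1,y1=box
    hsv=cv2.cvtColor(np.ascontiguousarray(d["pixels"]),cv2.COLOR_RGB2HSV)
    m=cv2.inRange(hsv,np.array(lo),np.array(hi)); k=np.zeros_like(m);k[y0:y1,x0:x1]=m[y0:y1,x0:x1]
    n,l,s,c=cv2.connectedComponentsWithStats(k)
    i=1+np.argsort(-s[1:,4])[nth]; return c[i],s[i]
E
python3 - <<'E'
from h import *
t=dict(np.load("top0.npz"));s=dict(np.load("scene0.npz"))
for nm,d,b in (("top",t,(160,165,320,275)),("scene",s,(325,150,485,285))):
    im=d["pixels"][b[1]:b[3],b[0]:b[2]][:,:,::-1]
    cv2.imwrite(f"pics/{nm}_z.png",cv2.resize(im,None,fx=5,fy=4 if nm=="scene" else 5,interpolation=cv2.INTER_CUBIC))
Y=([22,120,120],[35,255,255]);R=([0,170,100],[5,255,255])
y=[blob(t,*Y,(360,230,400,265)),blob(s,*Y,(255,170,290,195))]
r=[blob(t,*R,(455,190,485,218)),blob(s,*R,(165,175,195,197))]
for nm,q,z in (("saddle",y,50),("pad",r,107)):
    print(nm,[ (a[0].round(1),a[1][4]) for a in q], ray(t,q[0][0],z).round(1),ray(s,q[1][0],z).round(1),tri(t,q[0][0],s,q[1][0]).round(1))
O=([8,150,150],[18,255,255])
o=[blob(t,*O,(278,208,316,232)),blob(s,*O,(328,195,365,218))]
print([(a[0].round(1),a[1]) for a in o])
E
```

```text
saddle [(array([382.2, 249.8]), np.int32(141)), (array([272.2, 179.1]), np.int32(95))] [ 489.6 -153.7   50. ] [ 488.8 -156.5   50. ] [ 489.8 -154.8   51.3]
pad [(array([470.4, 203.9]), np.int32(229)), (array([180.4, 185.5]), np.int32(161))] [ 597.9 -354.7  107. ] [ 601.2 -356.5  107. ] [ 598.8 -356.8  104.1]
[(array([295.6, 219.5]), array([282, 213,  30,  14, 333], dtype=int32)), (array([348.2, 204.8]), array([332, 198,  31,  14, 261], dtype=int32))]
```

View pics/top_z.png

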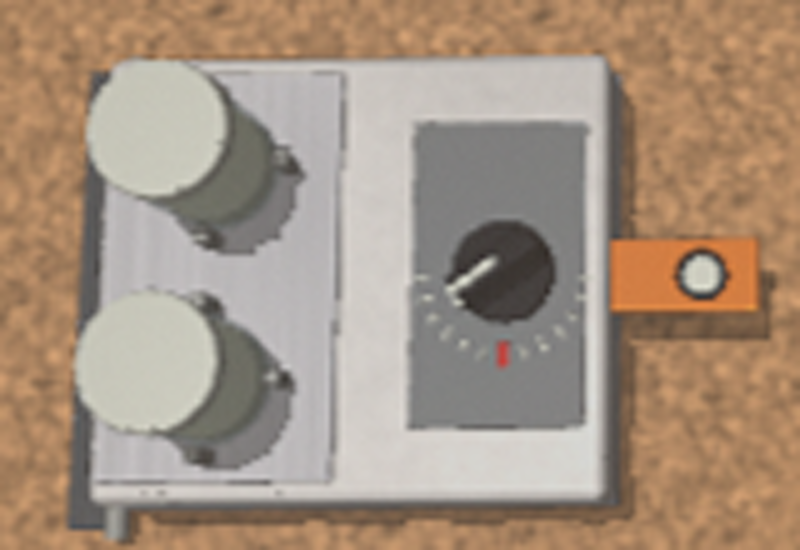

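View pics/scene_z.png

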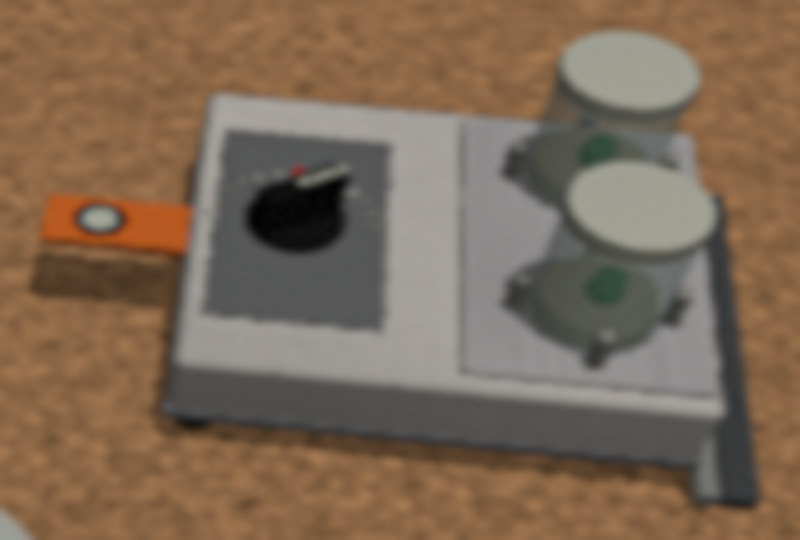

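Run:
```python
from h import *
t=dict(np.load("top0.npz"));s=dict(np.load("scene0.npz"))
T=lambda x,y:np.array([160+(x+.5)/5-.5,165+(y+.5)/5-.5])
S=lambda x,y:np.array([325+(x+.5)/5-.5,150+(y+.5)/4-.5])
p=lambda *a:print(*[b.round(1) if hasattr(b,'round') else b for b in a])
p("mark",ray(t,T(702,274),69),ray(s,S(100,218),69),tri(t,T(702,274),s,S(100,218)))
p("skirt",ray(t,T(503,271),90),ray(s,S(297,213),90))
p("line in/out",ray(t,T(497,258),121),ray(t,T(450,292),121),ray(s,S(298,186),121),ray(s,S(348,167),121))
p("red",ray(t,T(503,354),81.5))
a,b=ray(t,T(604,60),81),ray(t,T(604,495),81); p("edge -y",a,b,np.arctan2(*(a-b)[[1,0]]))
a,b=ray(t,T(413,122),81),ray(t,T(410,426),81); c,e=ray(t,T(587,122),81),ray(t,T(584,426),81)
p("panel",a,b,c,e, np.arctan2((a-b)[1],(a-b)[0]),np.arctan2((c-e)[1],(c-e)[0]))
p("lug top edge", ray(t,T(612,239),69),ray(t,T(757,239),69),ray(t,T(612,311),69),ray(t,T(757,311),69))
# bystanders
for nm,uv,z in(("dish",(320,140.5),16),("jar",(386,129),101),("rack",(455,164),45)): p(nm,ray(t,uv,z))
p("rack cor",ray(t,(423,181),45),ray(t,(487,179),45))
```

```text
mark [558.3  49.1  69. ] [557.1  47.5  69. ] [558.2  48.3  70.5]
skirt [555.  143.6  90. ] [553.9 142.7  90. ]
line in/out [556.9 141.7 121. ] [540.4 162.9 121. ] [559.7 140.1 121. ] [540.4 162.4 121. ]
red [515.9 143.1  81.5]
edge -y [662.2  99.9  81. ] [449.6  91.8  81. ] 0.0
panel [629.3 192.9  81. ] [480.4 186.3  81. ] [630.8 107.1  81. ] [482.2 102.6  81. ] 0.0 0.0
lug top edge [574.8  94.   69. ] [576.2  22.6  69. ] [539.2  92.6  69. ] [540.6  21.7  69. ]
dish [777.9   6.   16. ]
jar [ 782.1 -157.8  101. ]
rack [ 711.6 -339.8   45. ]
rack cor [ 665.7 -257.9   45. ] [ 673.8 -418.9   45. ]
```

Measurements agree with the given sizes: saddle to pad is 228 mm (given 228), and knob to mark is 95 mm (given 95). Shaker yaw is about 0.036, and the knob reads about +0.96 rad. Next I'll check IK and turn the knob.

```bash
cat >> h.py <<'E'
def qd(deg):
    a=np.radians(deg)/2; return [0.,float(np.cos(a)),float(np.sin(a)),0.]
E
python3 - <<'E'
from h import *
from cell import env
for p,angs in (([554.7,143.3,97],(37,92,-143,-88)),([530,-229,61],(28.3,-151.7)),([561,-36.5,61],(2,-178)),([566,-182,60],(2,92,-88,-178))):
    for a in angs:
        j=env.ik(p,qd(a)); print(p,a,None if j is None else np.round(j,2))
E
```

```text
[554.7, 143.3, 97] 37 [ 0.03  0.63 -0.57  1.86  0.46  0.79 -0.14]
[554.7, 143.3, 97] 92 [ 0.13  0.66 -0.73  1.85  0.58  0.85  0.71]
[554.7, 143.3, 97] -143 [-0.44  0.59  0.17  1.87 -0.15  0.69 -2.69]
[554.7, 143.3, 97] -88 [-0.26  0.58 -0.12  1.87  0.1   0.7  -1.97]
[530, -229, 61] 28.3 [ 0.57  0.65 -0.38  1.88  0.37  0.68  0.46]
[530, -229, 61] -151.7 [ 0.11  0.66  0.34  1.89 -0.35  0.64 -1.98]
[561, -36.5, 61] 2 [ 0.22  0.63 -0.36  1.92  0.35  0.65 -0.33]
[561, -36.5, 61] -178 [-0.29  0.66  0.43  1.94 -0.45  0.64 -2.68]
[566, -182, 60] 2 [ 0.43  0.66 -0.31  1.83  0.3   0.69 -0.01]
[566, -182, 60] 92 [ 0.62  0.72 -0.63  1.83  0.57  0.79  1.3 ]
[566, -182, 60] -88 [ 0.21  0.65  0.04  1.84 -0.04  0.65 -1.26]
[566, -182, 60] -178 [-0.04  0.7   0.45  1.85 -0.46  0.69 -2.44]
```

Run:
```python
from h import *
from cell import env
X=[554.7,143.3]
env.movep(X+[210],qd(37)); env.set_gripper(50,30)
env.move_straight(X+[97],velocity=120); print("down",env.get_wrist_force())
env.set_gripper(0,30); print("w",env.get_gripper_width(),env.get_wrist_force(),env.get_wrist_torque(),env.get_ee_pos())
for a in (55,74,92.1): env.move_straight(X+[97],qd(a),velocity=150)
print("turned",env.get_ee_pos(),env.get_eef_rot(),env.get_wrist_torque(),env.get_time())
env.pause(0.3)
env.set_gripper(45); env.move_straight(X+[210],velocity=150)
print(env.get_time())
```

```text
down [0.29227682 0.45822039 0.35807196]
w 12.771130661335272 [2.55537798 0.86638247 4.04431443] [ 0.10501481 -0.35806803  0.02150053] [555.61748089 143.79821774  97.71478524]
turned [555.74989432 143.78279693  97.71707411] [3.39586181e-04 6.93874380e-01 7.20095068e-01 1.15033218e-03] [ 0.21735445 -0.62045842  0.0464763 ] 6.3667
7.975
```

Run:
```python
from h import *
from cell import env
env.movep([530,-229,200],qd(28.3)); env.set_gripper(80)
t=env.get_image("top"); np.savez("top1.npz",**t); s=env.get_image("scene")
im=t["pixels"][165:275,160:320][:,:,::-1]; a=cv2.resize(im,None,fx=5,fy=5,interpolation=cv2.INTER_CUBIC)
cv2.imwrite("pics/knob1.png",a)
cv2.imwrite("pics/scene1.png",s["pixels"][:,:,::-1]); print(env.get_time())
```

```text
9.9083
```

View pics/knob1.png

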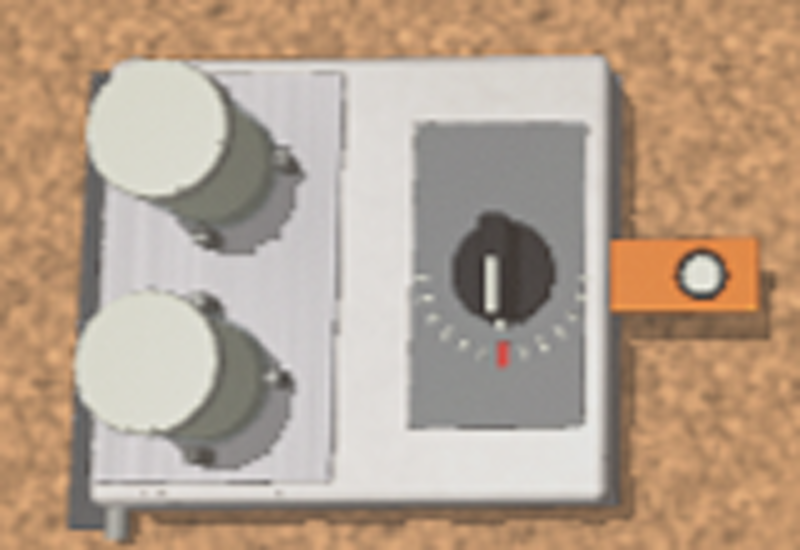

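View pics/scene1.png

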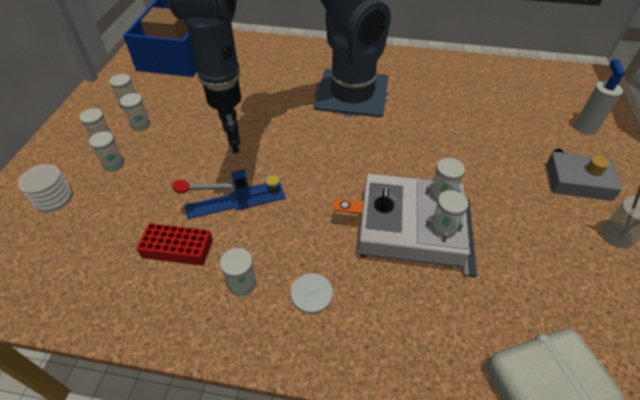

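The pointer line runs from (491,256) to (491,310) in the zoom. It is parallel to the panel edges to about 0.01 rad and points at the red mark, so the knob reads zero. Now the jack.

Run:
```python
from h import *
from cell import env
s=np.array([489.5,-154.5]);p=np.array([598.2,-355.8])
u=(s-p)/np.linalg.norm(s-p); yaw=np.degrees(np.arctan2(u[1],u[0]))
T=(s-85*u+p+143*u)/2; print(yaw,T)
a=yaw-90
P=lambda z:[T[0],T[1],z]
env.movep(P(200),qd(a)); env.move_straight(P(61),velocity=130); print("down",env.get_wrist_force())
env.set_gripper(0,80); print("w",env.get_gripper_width(),env.get_wrist_force(),env.get_ee_pos())
env.move_straight(P(76),velocity=60); print("lift",env.get_wrist_force(),env.get_wrist_torque())
env.move_straight([562,-136,76],qd(2.1),velocity=150)
env.pause(.2)
for n in ("top","scene"):
    d=env.get_image(n); np.savez(n+"2.npz",**d); cv2.imwrite(f"pics/{n}2.png",d["pixels"][:,:,::-1])
print(env.get_time(),env.get_ee_pos(),env.get_wrist_force(),env.get_gripper_width())
```

```text
118.3686055531228 [ 530.07087776 -229.63263747]
down [-0.11743544 -0.38670208  0.43540236]
w 28.980906557799518 [0.21359601 0.62566255 5.71588885] [ 530.44324191 -229.58432493   61.40321107]
lift [ 0.16108168 -1.14812185 -7.6778444 ] [ 0.02067665 -0.0136287   0.01180173]
13.3917 [ 561.73206606 -136.83127285   75.91230138] [-0.14500877  0.40631887 -8.70939974] 28.875222129740145
```

View pics/top2.png

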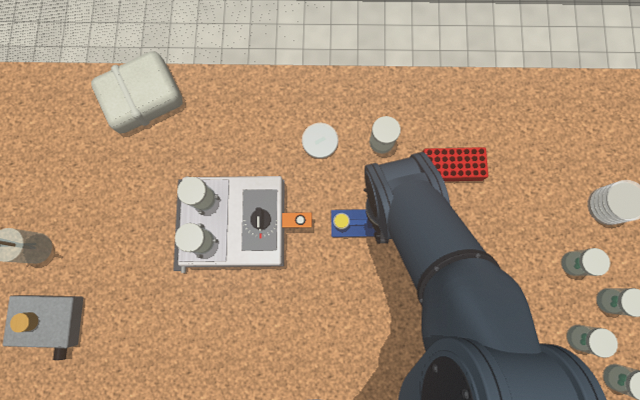

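View pics/scene2.png

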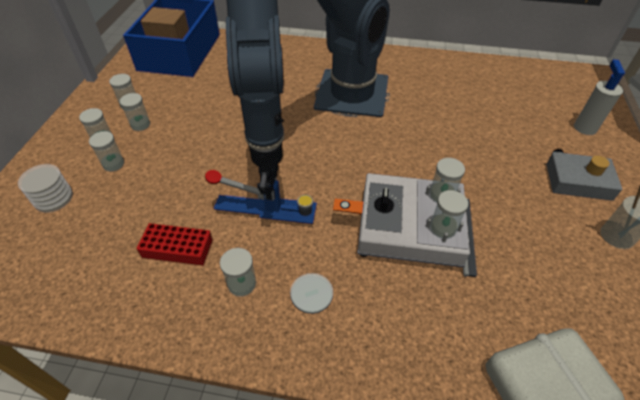

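The jack is held level, 15 mm up, with its saddle at (341,221) in top and (305,202) in scene. I'll measure the saddle offset and drive in low.

Run:
```python
from h import *
from cell import env
t=dict(np.load("top2.npz"));s=dict(np.load("scene2.npz"))
Y=([22,120,120],[35,255,255])
a=blob(t,*Y,(325,205,355,238));b=blob(s,*Y,(290,192,320,212));print(a,b)
print(ray(t,a[0],65),ray(s,b[0],65),tri(t,a[0],s,b[0]),env.get_ee_pos())
```

```text
(array([341.06521739, 220.42028986]), array([335, 214,  13,  14, 138], dtype=int32)) (array([304.83783784, 200.09009009]), array([299, 195,  13,  11, 111], dtype=int32))
[558.33062574 -51.54743503  65.        ] [558.31452293 -53.27424248  65.        ] [558.44195403 -52.37427733  65.28072376] [ 561.73206606 -136.83127285   75.91230138]
```

Run:
```python
from h import *
from cell import env
env.move_straight([561.7,-136,62.5],velocity=60)
print(env.get_wrist_force(),env.get_ee_pos())
env.move_straight([561.5,-34.5,62.5],velocity=70)
print(env.get_wrist_force(),env.get_ee_pos())
env.move_straight([561.5,-34.5,61],velocity=30)
env.pause(.2); print(env.get_wrist_force(),env.get_ee_pos())
env.set_gripper(80); print(env.get_wrist_force())
env.move_straight([561.5,-34.5,190],velocity=150)
env.movep([568,-180,190],qd(2.1)); env.set_gripper(0,40)
env.pause(.1)
for n in ("top","scene"):
    d=env.get_image(n); np.savez(n+"3.npz",**d); cv2.imwrite(f"pics/{n}3.png",d["pixels"][:,:,::-1])
print(env.get_time(),env.get_wrist_force())
```

```text
[ 0.19003995  0.62512104 -8.67917626] [ 561.22563146 -135.90267042   61.87592258]
[-0.16140151  0.35095492 -7.73849194] [561.48172926 -35.17086914  62.46062381]
[-1.22934959 -3.1865449   3.84462039] [561.8340601  -35.03848382  61.42069247]
[ 0.42611669  0.49511971 -1.48094989]
18.9417 [-0.04819123 -0.03521708  1.35963436]
```

View pics/top3.png

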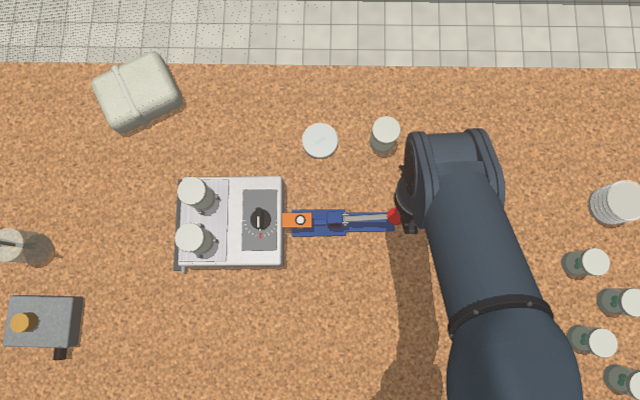

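View pics/scene3.png

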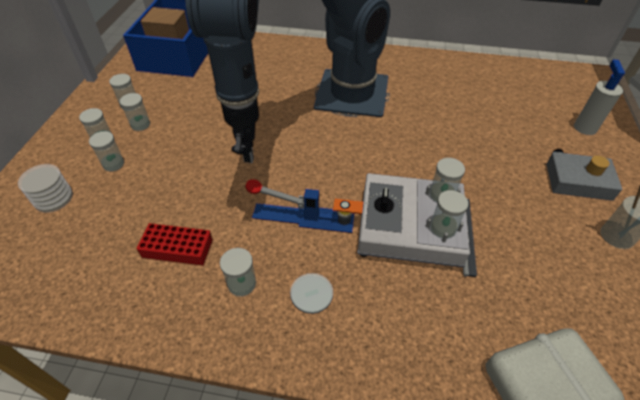

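The saddle sits under the lug, and the red pad is at about (254,187) in scene. I'll check the pad, then press.

Run:
```python
from h import *
from cell import env
s=dict(np.load("scene3.npz"));t=dict(np.load("top3.npz"))
b=blob(s,[0,170,100],[5,255,255],(240,175,270,200)); print(b, ray(s,b[0],107))
im=s["pixels"][165:240,235:375][:,:,::-1]; cv2.imwrite("pics/s3z.png",cv2.resize(im,None,fx=5,fy=5,interpolation=cv2.INTER_CUBIC))
# blue base in top: corners of tip
im=t["pixels"][190:250,270:400][:,:,::-1]; cv2.imwrite("pics/t3z.png",cv2.resize(im,None,fx=6,fy=6,interpolation=cv2.INTER_CUBIC))
```

```text
(array([255.08955224, 188.20895522]), array([248, 184,  14,   9,  67], dtype=int32)) [ 577.28107136 -172.89421986  107.        ]
```

View pics/s3z.png

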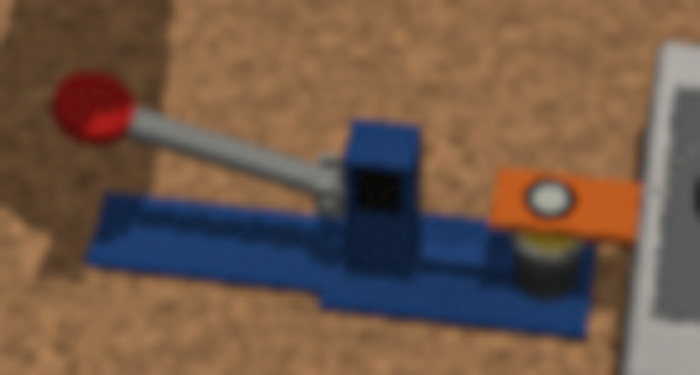

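View pics/t3z.png

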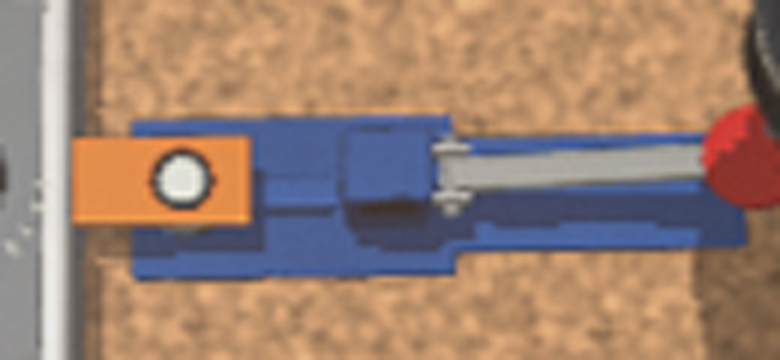

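Run:
```python
from h import *
s=dict(np.load("scene3.npz"));t=dict(np.load("top3.npz"))
Z=lambda x,y:(270+(x+.5)/6-.5,190+(y+.5)/6-.5)
print("pad",ray(s,(235+93.5/5-.5,165+107.5/5-.5),107))
a,b,c=ray(t,Z(132,121),8),ray(t,Z(132,278),8),ray(t,Z(455,273),8)
print(a,b,c,"tip mid",(a+b)/2,np.arctan2((c-b)[0],-(c-b)[1]))
print(ray(t,Z(390,160),100), "mark",ray(t,Z(182,179),69))
```

```text
pad [ 571.01381903 -179.43946129  107.        ]
[591.58237439  76.01173948   8.        ] [523.3822114  73.7023131   8.       ] [528.34922237 -64.72475223   8.        ] tip mid [557.48229289  74.85702629   8.        ] 0.035866403194565945
[563.2458681  -35.10002564 100.        ] mark [558.28225171  49.31927417  69.        ]
```

Saddle from the base tip is (558.4, 49.9) against the mark at (558.3, 49), so it is centred within about 1 mm. First stroke next.

```bash
cat >> h.py <<'E'
u=np.array([-.036,1.]);u/=np.linalg.norm(u); TW=np.array([561.7,-35.3])
def padpos(th):
    f=.30-th; x=-26-125*np.cos(f)+8*np.sin(f); z=62+125*np.sin(f)+8*np.cos(f)
    q=TW+x*u; return [q[0],q[1],z]
E
python3 - <<'E'
from h import *
from cell import env
p=padpos(0); p[2]=125
env.movep(p,qd(2.1))
for th in (0,.14,.28,.42,.5,.55):
    q=padpos(th); env.move_straight(q,velocity=50)
    print(th,np.round(q,1),env.get_wrist_force().round(1) if hasattr(env.get_wrist_force(),'round') else env.get_wrist_force(),np.round(env.get_ee_pos(),1))
env.pause(.3); print(env.get_wrist_force(),env.get_time())
for n in ("scene",):
    d=env.get_image(n); np.savez(n+"4.npz",**d); im=d["pixels"][140:260,225:385][:,:,::-1]
    cv2.imwrite(f"pics/{n}4.png",cv2.resize(im,None,fx=5,fy=5,interpolation=cv2.INTER_CUBIC))
E
```

```text
0 [ 566.8 -178.3  106.6] [0.2 0.2 3.1] [ 567.2 -178.3  106.9]
0.14 [ 567.  -183.3   89.8] [-0.1  0.9  7. ] [ 567.4 -183.2   89.5]
0.28 [ 567.1 -186.    72.5] [0.4 1.6 9.1] [ 567.5 -185.7   72.2]
0.42 [ 567.1 -186.3   55. ] [-1.3  2.  11. ] [ 567.5 -186.    54.8]
0.5 [ 567.1 -185.3   45. ] [-0.8  1.1 12. ] [ 567.5 -185.    44.9]
0.55 [ 567.1 -184.3   38.8] [-3.5  1.3 21.1] [ 567.6 -184.2   39.8]
[-3.74688479  1.09406577 20.32027384] 22.25
```

View pics/scene4.png

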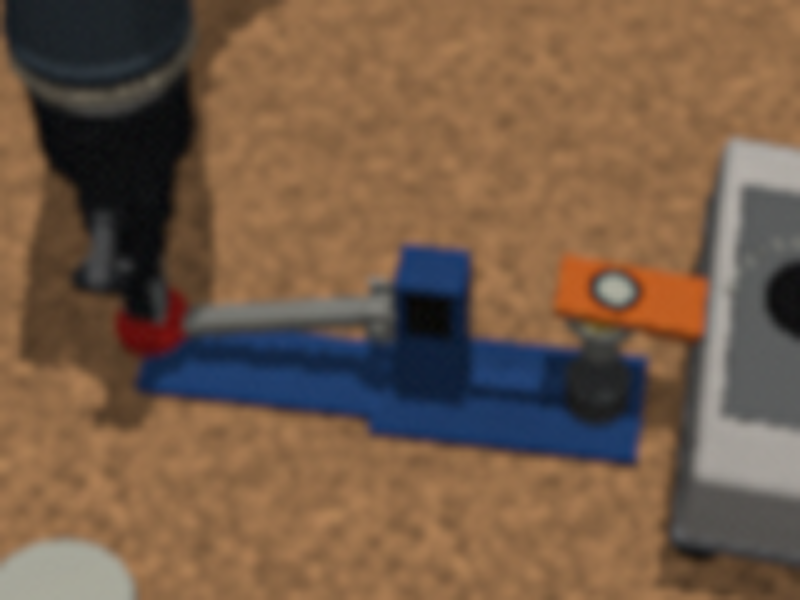

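The handle is on its stop: force jumped from 12 to 20 N, at z 39.8. The lug is up on the saddle, with its mark at (348,198) in the full image. Now I'll let it return and check.

Run:
```python
from h import *
from cell import env
for th in (.5,.42,.28,.14,.03,0): env.move_straight(padpos(th),velocity=50)
q=padpos(0); q[2]=125; env.move_straight(q,velocity=60)
env.pause(.4); print(env.get_wrist_force(),env.get_time())
for n,(x0,y0,x1,y1) in (("top",(160,165,410,265)),("scene",(225,140,385,260))):
    d=env.get_image(n); np.savez(n+"5.npz",**d); im=d["pixels"][y0:y1,x0:x1][:,:,::-1]
    f=3.2 if n=="top" else 5
    cv2.imwrite(f"pics/{n}5.png",cv2.resize(im,None,fx=f,fy=f,interpolation=cv2.INTER_CUBIC))
    if n=="top": cv2.imwrite("pics/t5z.png",cv2.resize(d["pixels"][190:250,270:400][:,:,::-1],None,fx=6,fy=6,interpolation=cv2.INTER_CUBIC))
```

```text
[ 0.21067361 -0.05755097 -0.31898497] 25.4583
```

View pics/t5z.png

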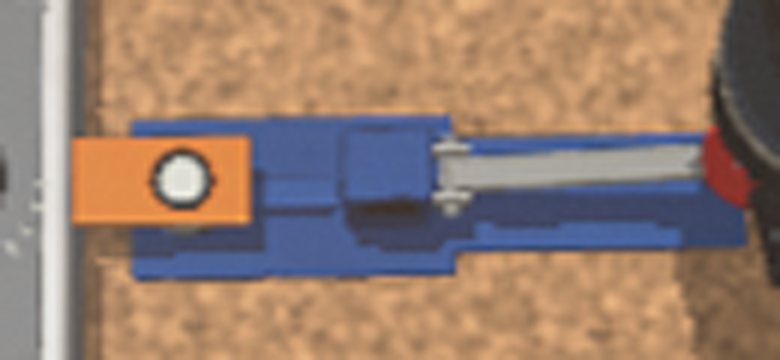

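View pics/scene5.png

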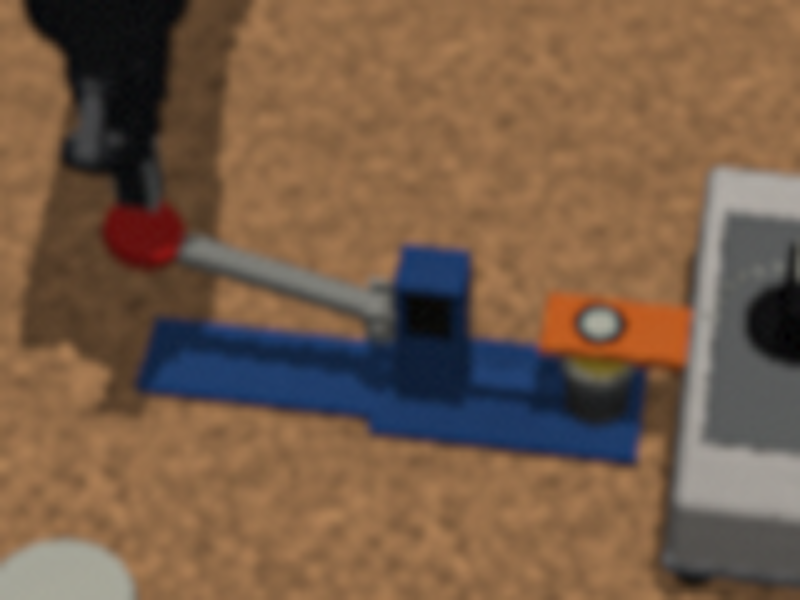

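View pics/top5.png

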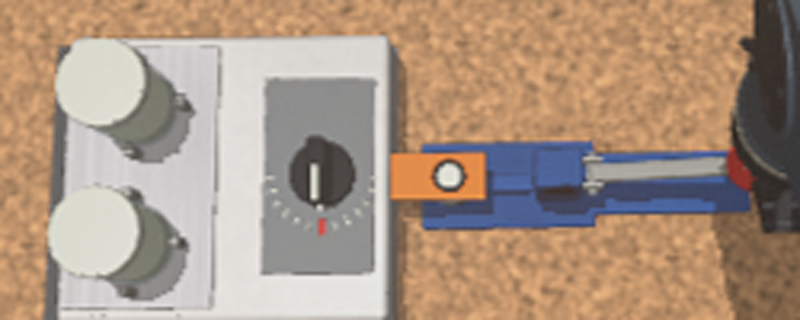

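The jack has not moved (base tip still at zoom x = 132). The handle is up, the lug is back down and the pointer is still at the red mark. Second stroke and hold.

Run:
```python
from h import *
from cell import env
for th in (0,.14,.28,.42,.5,.55):
    env.move_straight(padpos(th),velocity=50)
env.pause(.8); print(env.get_wrist_force(),np.round(env.get_ee_pos(),1),np.abs(env.get_qd()).max(),env.get_time())
t=env.get_image("top");s=env.get_image("scene")
a=cv2.resize(t["pixels"][165:265,160:410][:,:,::-1],None,fx=3,fy=3,interpolation=cv2.INTER_CUBIC)
b=cv2.resize(s["pixels"][150:250,235:485][:,:,::-1],None,fx=3,fy=3,interpolation=cv2.INTER_CUBIC)
cv2.imwrite("pics/fin.png",np.vstack([a[:300],b[:300]]))
```

```text
[-4.57687303  2.22043246 20.88325048] [ 567.6 -184.1   39.9] 0.0017360368745004014 29.0
```

View pics/fin.png

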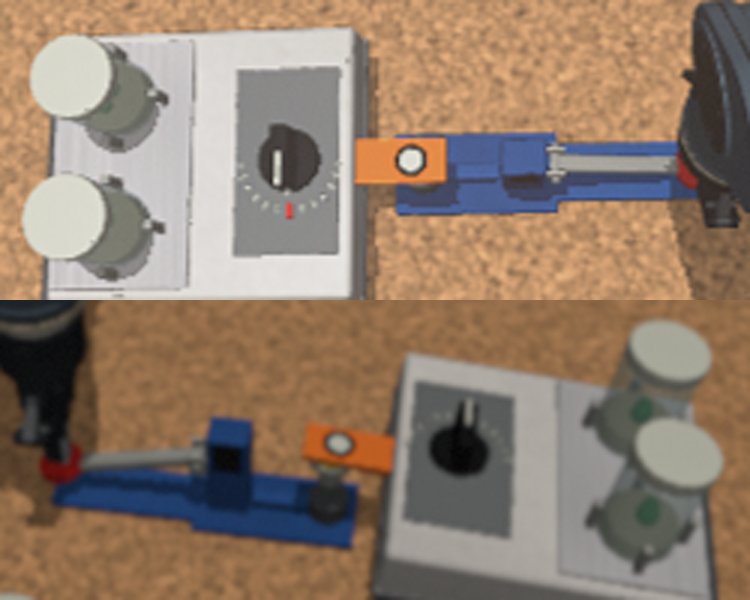

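The shaker is raised on the saddle, the handle is held on its stop, the pointer is at zero and everything is still. Handing in.

```bash
python3 -c "
from cell import env
env.close_job()"
```

```text
the job is handed in; nothing more can be done
```

I did the job in the order asked and handed it in at about 29 s of the 72 s allowed, with the arm holding the handle down. The hand-in reports no verdict, so the results below are my own measurements.

- **Knob:** I turned it from about +0.96 rad to zero. Its line runs parallel to the panel edges to about 0.01 rad and points at the red mark, and it still pointed there after both strokes.
- **Jack:** I carried it over and slid it in under the lug. The saddle centre measured within about 1 mm of the round mark, and the picture after the first stroke showed no shift of the jack.
- **First stroke:** I pressed the handle onto its stop, where the force jumped from 12 to about 20 N. I then let it come right back up, and the lug was down again.
- **Second stroke:** The arm holds the pad at z = 39.9 mm, against 39 mm given for fully down, with about 21 N. The arm was still and the lug was visibly raised on the saddle.

I did not measure the lift of the lug in millimetres. I judged it from the handle being on its stop and from the pictures. The robot stayed clear of the jar, dish and rack, but I did not measure their positions again afterwards. No check failed. One pad measurement was about 10 mm off because of a shadow; measured again by hand it came within about 5 mm of the pose expected from the grasp, and I used that pose.

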